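# Tap a glazed test tile home against the hidden stop of the drill guide and clamp it

### The job

Set the amber-glazed test tile in the drill guide so that its clogged hanging hole can be cleared: pick up the wooden tapping stick and with it nudge the tile farther in under the bridge, gently and without touching the tile with the gripper, until it is fully home against the stop hidden inside. Then lay the stick down on the table and press the red hold-down lever fully down onto the tile. Leave the jar, the cup and the spare tile where they are.

Things in the scene. Friction and masses are not known exactly. Their poses are not given: they have to be found in the camera images.
- jig: drill guide, fixed to the table: plywood base 126 x 150 x 18 mm; origin at the centre of its underside, x the way the tile is pushed, y to its left, z up. The tile lies on the base between an aluminium fence (left) and a sprung brass plunger (right) that presses it to the fence: sliding it takes about 1.5 to 4.5 N. Bridge plate, bush and lock knob on top reach 55 mm high
- jig_mouth (a point): middle of the front of the base, level with its top: 63 mm from the jig's origin against the jig's x, 18 mm above the table. Here a finger notch, 30 mm wide and 22 mm deep along the jig's x, goes right through the base, so that a tool can follow the tile in below bed level; in front there is only table
- bridge_edge (a point): middle of the front lower edge of the aluminium bridge plate, 30 mm above the table. Under the bridge, out of sight and unmeasured, sits a rigid brass stop set for this batch: its face lies somewhere 13 to 38 mm beyond this edge along the jig's x. The tile is home when its leading edge bears on it: the force then rises steeply. Over 12 N from the stick chips the tile
- hold_down (a joint): red hold-down lever, rad: 0 = its rubber pad rests on the tile; starts raised at 0.6 to 0.9 (limit 1.1), stays where it is left. It swings down across the tile, its free end coming down on the right of the tile. It takes about 1 to 2 N at the ball to move; a final press of 5 to 10 N seats the pad
- lever_pin (a point): hinge pin of the hold-down lever, along the jig's x, left of the tile, 34 mm above the table
- lever_ball (a point): centre of the black ball, 20 mm across, on top of the lever's free end: 98 mm out from the hinge pin along the lever and 12 mm above the lever's middle line; with the lever fully down it stands 98 mm from the pin to the right (against the jig's y) and 46 mm above the table
- tile_mid (a point): centre (half-way up) of the amber-glazed test tile, 66 x 36 x 6.2 mm, 45 g, its front part under the bridge, its tail sticking out of the mouth by 18 to 25 mm; x points along its length into the jig. Tail face 33 mm behind this point, leading edge 33 mm ahead
- stick_mid (a point): beech tapping stick lying on the table, 160 mm long, 70 g: this point is on its axis, 12 mm above the table, 82 mm behind its striking face. The shank, to be gripped, is 16 mm wide and 18 mm high, from 66 mm behind to 54 mm ahead of this point, its underside 3 mm off the table; head (last 28 mm) and butt collar are 20 wide, 24 high. x points along the stick to the face, z up
- stick_face (a point): centre of the flat cork striking face, 19 mm wide and 23 mm high, at the head end of the stick, 82 mm ahead of stick_mid along the stick's x
- jar: closed underglaze jar with a black lid, 48 mm across, 68 mm high, standing behind the jig; origin at the centre of its underside; bystander
- cup: grey speckled pinch cup, 62 mm across, 60 mm high, standing behind the jig; origin at the centre of its underside; bystander
- grey_tile: spare test tile with pale green glaze, 66 x 36 x 6 mm, lying on the table left of the jig; origin at the centre of its underside; bystander
Things that resemble listed ones, but are neither listed nor needed, are in the scene too. Of the things like the jig, leave any that is turquoise; of the rest the larger one is meant.

How it is judged:
By the outcome, as a careful person would: the job done as asked, in the order asked, and still so for the second after the job is handed in, with the robot touching nothing.
It also fails if it takes over 67 s, if anything falls off the work surface, if the arm or the gripper's body presses on something with over 40 N, if the wrist force passes 120 N, or if a joint passes its speed limit or range.

### The arm

A 6-joint arm with a two-finger parallel gripper is mounted at the origin on a cart in front of the work surface, level with it; the furniture and walls round the work are solid. World frame = base frame: x ahead of the robot, y to its left, z up, the work surface at z = 0. Lengths are in mm, angles in rad, forces in N, time in s.
With the tool pointing down it reaches from about 400 to 825 mm from the base axis. Payload 7 kg.
Tool frame: the origin (TCP) lies at the very end of the fingers, on their centre line; the grasp point (between the pads) lies 19 mm behind it; z points along the fingers, y is the line along which they close (so a half turn about z gives the same grasp; the last joint's range is limited). The gripper opens to 88 mm and grips with 3 to 60 N. Pads are 19 mm wide; open, the fingers measure 130 mm over their backs; the gripper's body (78 mm by 193 mm) begins 47 mm behind the grasp point.
Start: joints at [0.288, 0.359, 0.012, 0, -1.224, -0.288], TCP at [674.978, -0.019, 226.561] pointing down, gripper open.
Joint ranges: [-3.07, 3.07], [-1.43, 2.12], [-1.02, 1.25], [-3.03, 1.67], [-3.05, -0], [-3.03, 3.03]. Speed limits (rad/s): [2.39, 2.39, 3.01, 3.14, 3.14, 3.14].

### API

Orientations are given as a unit quaternion [x, y, z, w].
In Python, from plant import bot gives the robot as it stands. Calls block until the motion is done:
- bot.move_ptp(position, orientation): joint-space move of the TCP to a pose.
- bot.line_to(position, velocity=150, ori=None): straight line of the TCP; ori=None keeps the orientation; velocity is the mean speed in mm/s.
- bot.move_joints(angles): joint-space move.
- bot.move_gripper(opening, force=None): finger opening in mm; force is the grip in N (None keeps the last); returns when the fingers have stopped.
- bot.pause(seconds).
- bot.solve_ik(position, orientation): joint angles nearest the present ones, or None.
- bot.read_state(): the state.
- bot.camera(name): name is "scene" or "side" or "wrist"; returns the picture (384x512x3 uint8, red, green, blue); there is no depth.
- bot.get_calibration(name): a dict with "fx", "fy", "cx", "cy" (pixels), "distortion" ([k1, k2, p1, p2, k3] as OpenCV has them; the pictures are not rectified), "view" (4x4, takes a point from world to camera coordinates); the wrist camera has in their place "T_tool_cam" (4x4, takes a point from camera to tool coordinates, whose origin is the TCP and whose axes are the flange's). Camera axes: x right, y up, looking along -z (the intrinsics and any distortion apply to the point x, -y, -z); pixel columns grow to the right and rows downward; lengths in mm; the calibration is good to about 2 mm. A picture is of the moment at which its call begins: read the wrist's pose just before it. get_calibration takes no time and is no camera call.
A pose or a line that the arm cannot do raises bot.Unreachable and nothing moves.
- bot.close_job(): hands the job in; it is judged then, once.
The state is a dict: "t": time; "joint_pos": joint angles; "qvel": joint speeds; "tau": joint torques, N m; "tcp_pos": TCP position; "eef_rot": TCP orientation; "contact_force": force on the tool from outside, world axes, zero at the start; "moment": the same for the moment, N m; "width": finger opening in mm; "finger_force": force on a finger pad.
Only numpy, scipy, OpenCV 4.12 (cv2) and the standard library are available. Lean on these libraries where they do the work, as an engineer would, in place of code of your own. Each camera call takes 0.05 s, during which the arm holds its last target. There are 200 camera calls.

## Working session

There is one attempt and no reset: what is moved stays moved. The work goes in short steps, each a Python script; the robot and the scene stay as the last script left them, time stands still between calls to the robot, and variables do not carry over. Pictures are saved under pics/ and viewed, at most 13 in all, crops included, and the job is handed in when it is done.

```bash
mkdir -p pics; ls
cat > h.py <<'E'
import numpy as np, cv2
from plant import bot
from scipy.spatial.transform import Rotation as R
def snap(name,fn):
    s=bot.read_state(); im=bot.camera(name); cv2.imwrite('pics/'+fn,im[:,:,::-1]); return s,im
def view(name,s=None):
    c=bot.get_calibration(name)
    if 'view' in c: V=np.array(c['view'])
    else:
        T=np.eye(4);T[:3,:3]=R.from_quat(s['eef_rot']).as_matrix();T[:3,3]=s['tcp_pos']
        V=np.linalg.inv(T@np.array(c['T_tool_cam']))
    K=np.array([[c['fx'],0,c['cx']],[0,c['fy'],c['cy']],[0,0,1]]);return K,np.array(c['distortion'],float),V
def ray(name,px,s=None):
    K,d,V=view(name,s); u=cv2.undistortPoints(np.array([[px]],float),K,d)[0,0]
    W=np.linalg.inv(V); v=W[:3,:3]@np.array([u[0],-u[1],-1]); return W[:3,3],v/np.linalg.norm(v)
def onz(name,px,z,s=None):
    o,v=ray(name,px,s); return o+v*(z-o[2])/v[2]
def proj(name,P,s=None):
    K,d,V=view(name,s); P=np.atleast_2d(P); c=P@V[:3,:3].T+V[:3,3]; c=c*[1,-1,-1]
    return cv2.projectPoints(c,np.zeros(3),np.zeros(3),K,d)[0][:,0]
def tri(a,b):
    A=[];B=[]
    M=np.zeros((3,3));r=np.zeros(3)
    for o,v in (a,b):
        Q=np.eye(3)-np.outer(v,v);M+=Q;r+=Q@o
    return np.linalg.solve(M,r)
E
python3 - <<'E'
from h import *
import pickle
s=bot.read_state();print(s)
for n in("scene","side","wrist"):
    s,im=snap(n,n+'0.png'); K,d,V=view(n,s); print(n,np.linalg.inv(V).round(2).tolist(),K[0,0])
E
```

```text
pics
{'t': 0.0, 'joint_pos': array([ 2.88105375e-01,  3.59375737e-01,  1.10941783e-02, -3.64139795e-04,
       -1.22408924e+00, -2.88104649e-01]), 'qvel': array([ 0.00107028,  0.00198062,  0.00133026,  0.00215275, -0.00106904,
       -0.00181676]), 'tau': array([-8.00930356e-04, -5.82726967e+01,  2.93058443e+01,  6.99745238e+00,
        6.93249181e-03, -2.06530804e-04]), 'tcp_pos': array([ 6.74528474e+02, -1.31010592e-02,  2.25642741e+02]), 'eef_rot': array([-7.07062965e-01,  7.07150136e-01,  5.26001382e-04, -6.10217390e-04]), 'contact_force': array([-0.44344997,  0.32810234, -0.0092267 ]), 'moment': array([-0.02694824, -0.01488835, -0.02621752]), 'finger_force': 0.0, 'width': 87.79540863041858}
scene [[-0.69, 0.51, -0.51, 129.45], [-0.72, -0.5, 0.48, 545.89], [-0.01, 0.7, 0.71, 665.84], [0.0, 0.0, 0.0, 1.0]] 349.82710052038396
side [[1.0, 0.01, -0.02, 567.65], [-0.02, 0.48, -0.88, -731.68], [0.0, 0.88, 0.48, 550.86], [0.0, 0.0, 0.0, 1.0]] 374.8259516658111
wrist [[-1.0, -0.0, 0.0, 675.05], [-0.0, -0.95, -0.3, -83.69], [0.0, -0.3, 0.95, 383.62], [0.0, 0.0, 0.0, 1.0]] 333.0491898540699
```

View pics/scene0.png

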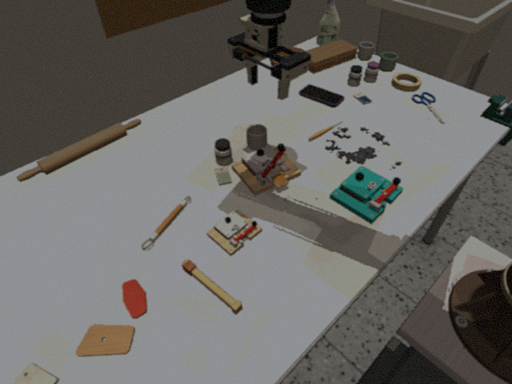

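View pics/side0.png

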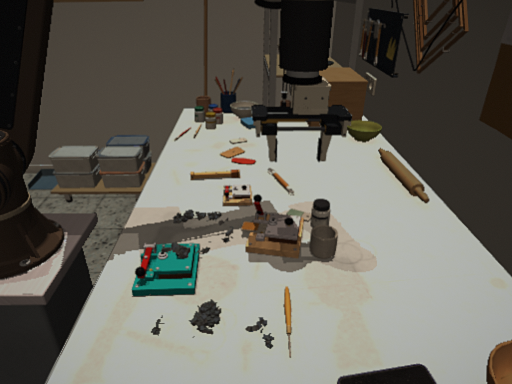

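View pics/wrist0.png

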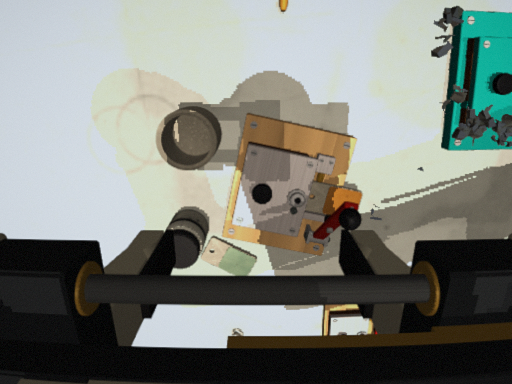

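The scene shows a large wooden jig at scene (265,168), a smaller wooden one at (235,232) and a turquoise one at (365,192). The large wooden one is meant, since turquoise is excluded and it is bigger than the other. The stick is at scene (212,286), with a sponge-ended tool at (168,222) and a rolling pin also in view. I'll confirm in one crop.

Run:
```python
from h import *
a=cv2.imread('pics/scene0.png')[120:320,165:315]; b=cv2.imread('pics/wrist0.png')[100:270,150:380]
a=cv2.resize(a,None,fx=3,fy=3,interpolation=2);b=cv2.resize(b,(350,int(170*350/230)),interpolation=2)
m=np.zeros((600,800,3),np.uint8);m[:,:450]=a;m[:b.shape[0],450:]=b
cv2.imwrite('pics/crop1.png',m)
for p in((187,266),(238,305)): print(onz('scene',p,12))
for p in((193,175),(238,174)): print(onz('side',p,12))
s=bot.read_state()
for p in((355,137),(247,114),(232,235),(322,254)): print(onz('wrist',p,18,s))
```

```text
[535.94706723 376.37672359  12.        ]
[392.73449515 356.02330081  12.        ]
[394.55532771 367.21680419  12.        ]
[540.91295507 372.34019059  12.        ]
[565.73142994 -26.05820824  18.        ]
[685.27476564 -50.65658877  18.        ]
[704.68643748  93.02688497  18.        ]
[593.8263012  119.26933613  18.        ]
```

View pics/crop1.png

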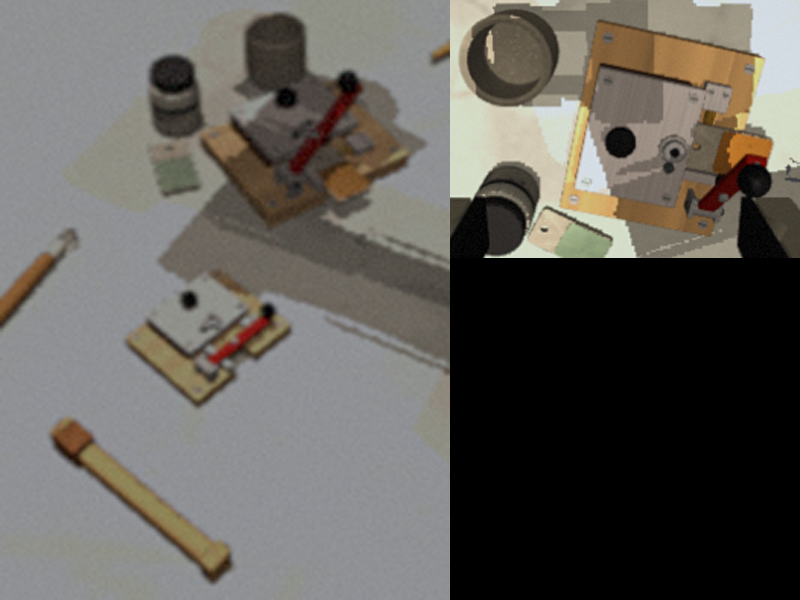

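The head (brown, with the cork) is at scene (187,266) and points towards +x. The large wooden jig's mouth faces -x, with the amber tail at wrist (347,198). I'm moving in for close looks.

```bash
cat >> h.py <<'E'
def ori(psi):  # tool down, tool x along psi
    x=np.array([np.cos(psi),np.sin(psi),0]);z=np.array([0,0,-1.]);return R.from_matrix(np.c_[x,np.cross(z,x),z]).as_quat()
E
python3 - <<'E'
from h import *
import pickle
bot.move_ptp([595,45,190],ori(-.2)); s1,a=snap('wrist','w1.png')
bot.move_ptp([475,366,150],ori(0)); s2,b=snap('wrist','w2.png')
pickle.dump((s1,s2),open('s.pkl','wb')); print(s2['t'],s1['tcp_pos'],s2['tcp_pos'],s2['joint_pos'])
m=cv2.resize(np.hstack([a,b]),(800,300))[:,:,::-1]
a2=cv2.resize(a,(700,525),interpolation=2)[:,:,::-1]; cv2.imwrite('pics/w1b.png',a2)
E
```

```text
2.65 [595.24366963  44.99226032 190.14553462] [475.53810887 365.28881189 150.13066588] [ 9.80691031e-01  2.95595981e-01 -2.64160811e-01  1.61342851e-04
 -1.01101703e+00  5.88992729e-01]
```

View pics/w1b.png

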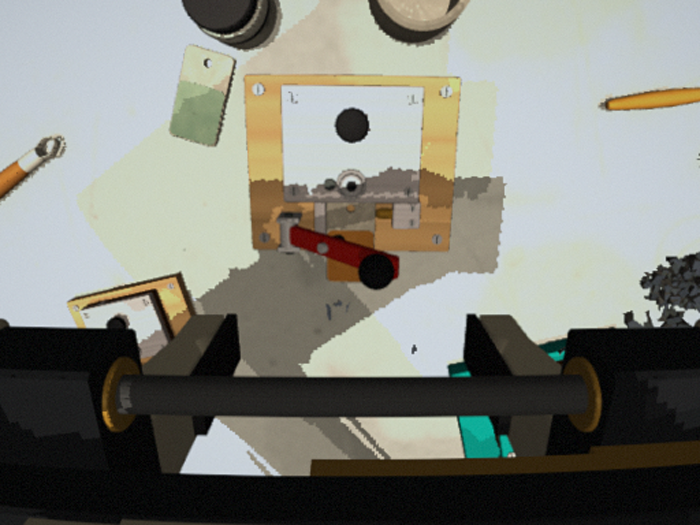

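View pics/w2.png

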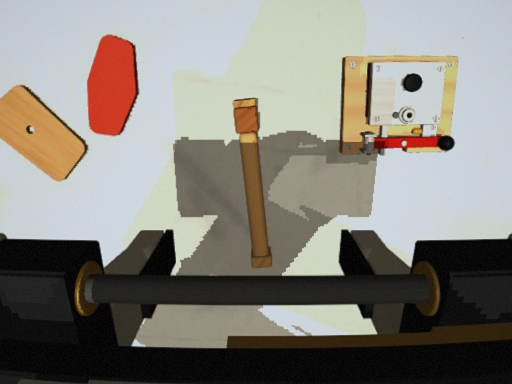

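w1b shows the jig's base corners at (245,75), (462,77), (252,250) and (450,250). The tile tail is at (327–~378,280), the ball at (377,271) and the bridge's front edge at about row 201. w2 shows the stick from its head at (246,100) to its butt at (261,267).

Run:
```python
from h import *
import pickle
s1,s2=pickle.load(open('s.pkl','rb')); f=512/700
W=lambda x,y,z:onz('wrist',(x*f,y*f),z,s1)
c=[W(245,75,18),W(462,77,18),W(450,250,18),W(252,250,18)]
for p in c: print(p.round(1))
ctr=sum(c)/4; ax=(c[0]+c[1]-c[2]-c[3]); psi=np.arctan2(ax[1],ax[0]); ay=c[0]+c[3]-c[1]-c[2]; print(ctr.round(1),'psi',psi,np.arctan2(-ay[0],ay[1]),np.linalg.norm(ax)/2,np.linalg.norm(ay)/2)
e=np.array([np.cos(psi),np.sin(psi),0]);n=np.array([-e[1],e[0],0])
J=lambda p:((p-ctr)@e,(p-ctr)@n)
print('tail L',J(W(327,280,24)),'right',J(W(378,280,24)),'bridge',J(W(350,201,36)),'pin',J(W(290,232,34)),)
for t in (.6,.75,.9):
    z=34+98*np.sin(t)+12*np.cos(t); print('ball',t,J(W(377,271,z)),98*np.cos(t)-12*np.sin(t))
# amber mask
im=cv2.imread('pics/w1.png');print(proj('wrist',ctr,s1)/f)
# stick
img=cv2.imread('pics/w2.png')[90:280,225:285]
hd=onz('wrist',(246,103),24,s2);b=onz('wrist',(261,262),24,s2)
print('head',hd,'butt',b,np.linalg.norm(hd-b),np.arctan2(*(hd-b)[1::-1]))
g=[(243,150),(258,150),(248,210),(265,210)]
print([onz('wrist',q,21,s2).round(1) for q in g])
cv2.imwrite('pics/w2c.png',cv2.resize(img,None,fx=3,fy=3,interpolation=2))
```

```text
[716.3  93.9  18. ]
[685.3 -51.9  18. ]
[563.8 -26.   18. ]
[593.9 121.4  18. ]
[639.8  34.3  18. ] psi -0.215645529326472 -0.20550011498076015 124.85639577993751 149.74863240570158
tail L (np.float64(-84.69597195806483), np.float64(17.883069941765058)) right (np.float64(-84.1285253241043), np.float64(-20.843636283031557)) bridge (np.float64(-21.57290944216839), np.float64(1.224759211545713)) pin (np.float64(-44.85751979146938), np.float64(43.6875585221381))
ball 0.6 (np.float64(-50.45378055931013), np.float64(-15.028838389990835)) 74.10718058040806
ball 0.75 (np.float64(-46.81899222419903), np.float64(-14.365695792581315)) 63.525844029354445
ball 0.9 (np.float64(-43.78077161748146), np.float64(-13.811392950465414)) 51.51785397499531
[[352.20140998 166.72103591]]
head [542.18147122 373.423252    24.        ] butt [392.80904328 360.50540733  24.        ] 149.92996011309236 0.08626615181721141
[array([501.8, 376.5,  21. ]), array([501.8, 363.4,  21. ]), array([445.7, 372.7,  21. ]), array([445.6, 356.9,  21. ])]
```

View pics/w2c.png

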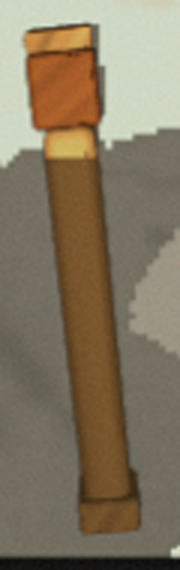

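Run:
```python
from h import *
import pickle
s1,s2=pickle.load(open('s.pkl','rb'))
hd=onz('wrist',(245.7,99.3),24,s2);b=onz('wrist',(261.5,267.2),24,s2)
d=(hd-b);L=np.linalg.norm(d);psi=np.arctan2(d[1],d[0]);mid=(hd+b)/2-2*d/L
print(hd,b,L,psi,mid)
g=mid-15*d/L; g[2]=3.5
bot.move_ptp([g[0],g[1],60],ori(psi)); bot.line_to(g,120)
s=bot.read_state(); print(s['t'],s['tcp_pos'],s['contact_force'])
bot.move_gripper(0,40); s=bot.read_state(); print(s['t'],s['width'],s['finger_force'],s['contact_force'])
bot.line_to([g[0],g[1],80],150)
s,_=snap('wrist','w3.png'); print(s['t'],s['width'],s['finger_force'],s['contact_force'])
```

```text
[545.1949987  373.64423514  24.        ] [387.04128561 359.99921192  24.        ] 158.74124738917104 0.08606384768545304 [464.12554457 366.64980824  24.        ]
3.775 [450.0165773  366.11185358   4.60748874] [-0.02540455  0.10280917 -0.21179111]
4.9 15.945984784660094 39.943111538887024 [ 0.29192555 -0.76851553 -0.96501809]
5.5583 15.44355846971078 39.943901896476746 [ 1.10682834  0.48288345 -0.86459562]
```

View pics/w3.png

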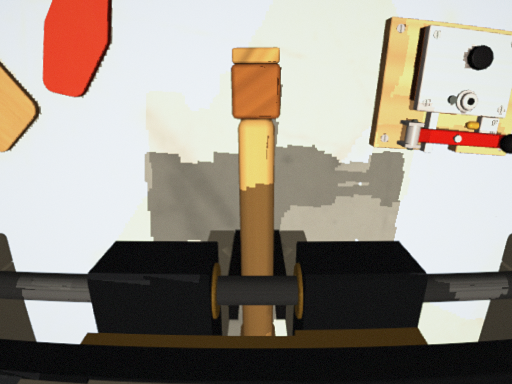

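The stick is held straight, with its head top at (256,48–118), centred. Now for the approach and the force-guarded push.

```bash
cat >> h.py <<'E'
PSI=-.211;C=np.array([639.8,34.3,0]);E=np.array([np.cos(PSI),np.sin(PSI),0]);N=np.array([-E[1],E[0],0])
def J(x,y,z): return C+E*x+N*y+[0,0,z]
E
python3 - <<'E'
from h import *
s=bot.read_state(); M=R.from_quat(s['eef_rot']).as_matrix(); e=M[:,0]; t=s['tcp_pos']
for dz in (18,21,24): print(proj('wrist',t+e*97+[0,0,dz],s))
bot.line_to([t[0],t[1],125],200)
bot.move_ptp(J(-130-97,0,125),ori(PSI)); bot.line_to(J(-130-97,0,12.5),120)
bot.line_to(J(-92-97,0,12.5),60); bot.pause(.4)
F0=np.mean([(bot.pause(.03),bot.read_state()['contact_force'])[1] for _ in range(5)],axis=0)
s=bot.read_state();print(s['t'],F0,s['tcp_pos']-J(-189,0,12.5))
x=-92;log=[]
while x<-80:
    x+=.5; t0=s['t']; bot.line_to(J(x-97,0,12.5),12); s=bot.read_state(); F=s['contact_force']-F0; f=-F@E
    log.append((x,round(f,2),round(F[2],2),round((s['tcp_pos']-J(x-97,0,0))@E,2),round(s['t']-t0,3)))
    if f>6: break
for l in log: print(*l)
np.save('F0.npy',F0)
snap('scene','sc1.png');snap('side','si1.png');snap('wrist','w4.png')
E
```

```text
[[254.41993163  45.73766295]]
[[254.36701584  44.91783113]]
[[254.31167215  44.06052026]]
9.525 [ 0.22164205 -0.22712611 -1.1342242 ] [-0.01549245  0.05135179  0.031714  ]
-91.5 0.29 0.49 0.04 0.25
-91.0 -0.09 0.93 0.04 0.25
-90.5 0.57 0.32 0.03 0.25
-90.0 0.09 0.83 0.04 0.25
-89.5 0.53 -0.22 0.02 0.25
-89.0 0.22 0.24 0.02 0.25
-88.5 0.32 0.43 0.04 0.25
-88.0 -0.35 0.7 0.03 0.25
-87.5 0.49 1.03 -0.01 0.25
-87.0 -0.6 -0.21 0.02 0.25
-86.5 0.09 0.39 0.04 0.25
-86.0 0.19 1.04 0.01 0.25
-85.5 2.43 0.88 -0.3 0.25
-85.0 1.11 0.31 -0.15 0.25
-84.5 1.73 0.23 -0.01 0.25
-84.0 1.92 0.37 0.09 0.25
-83.5 2.51 1.03 0.05 0.25
-83.0 1.62 0.49 0.08 0.25
-82.5 2.68 1.12 0.07 0.25
-82.0 2.52 -0.32 0.03 0.25
-81.5 1.05 0.43 0.09 0.25
-81.0 1.3 0.24 0.06 0.25
-80.5 1.61 0.67 0.08 0.25
-80.0 1.55 0.38 0.07 0.25
```

View pics/w4.png

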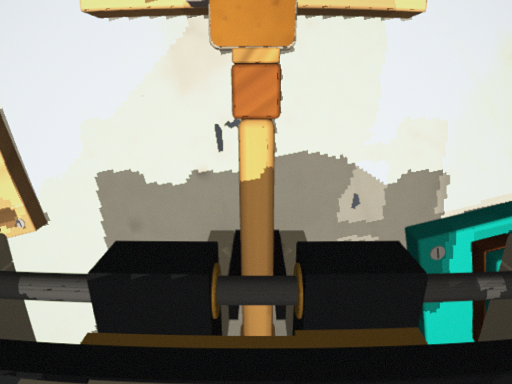

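The face bears squarely on the tail (contact at -85.7, about 2 N). The stick is at column 256 and the tile at 253, with no gripper contact. Continuing the push.

Run:
```python
from h import *
F0=np.load('F0.npy'); x=-80;log=[];st=.5
while x<-46:
    x+=st; bot.line_to(J(x-97,0,12.5),12); s=bot.read_state(); F=s['contact_force']-F0; f=-F@E
    log.append((round(x,1),round(f,1),round((s['tcp_pos']-J(x-97,0,0))@E,2)))
    if f>4: st=.2
    elif f<3: st=.5
    if f>7: break
print(log,s['t'])
for _ in range(4): bot.pause(.05); print(-(bot.read_state()['contact_force']-F0)@E)
```

```text
[(-79.5, np.float64(2.2), np.float64(0.04)), (-79.0, np.float64(2.1), np.float64(0.04)), (-78.5, np.float64(0.9), np.float64(0.06)), (-78.0, np.float64(2.6), np.float64(0.05)), (-77.5, np.float64(1.7), np.float64(0.09)), (-77.0, np.float64(1.0), np.float64(0.06)), (-76.5, np.float64(2.5), np.float64(0.08)), (-76.0, np.float64(1.6), np.float64(0.05)), (-75.5, np.float64(1.9), np.float64(0.07)), (-75.0, np.float64(1.2), np.float64(0.07)), (-74.5, np.float64(2.5), np.float64(0.06)), (-74.0, np.float64(2.6), np.float64(0.03)), (-73.5, np.float64(1.6), np.float64(0.09)), (-73.0, np.float64(2.2), np.float64(0.03)), (-72.5, np.float64(2.7), np.float64(0.04)), (-72.0, np.float64(2.6), np.float64(0.08)), (-71.5, np.float64(1.3), np.float64(0.05)), (-71.0, np.float64(1.6), np.float64(0.1)), (-70.5, np.float64(1.1), np.float64(0.07)), (-70.0, np.float64(1.2), np.float64(0.05)), (-69.5, np.float64(1.5), np.float64(0.07)), (-69.0, np.float64(1.9), np.float64(0.06)), (-68.5, np.float64(2.5), np.float64(-0.0)), (-68.0, np.float64(2.4), np.float64(0.1)), (-67.5, np.float64(1.9), np.float64(0.08)), (-67.0, np.float64(2.0), np.float64(0.03)), (-66.5, np.float64(1.3), np.float64(0.06)), (-66.0, np.float64(2.1), np.float64(0.04)), (-65.5, np.float64(2.0), np.float64(0.07)), (-65.0, np.float64(2.9), np.float64(-0.15)), (-64.5, np.float64(5.0), np.float64(-0.59)), (-64.3, np.float64(6.5), np.float64(-0.75)), (-64.1, np.float64(6.4), np.float64(-0.98)), (-63.9, np.float64(7.5), np.float64(-1.13))] 24.175
7.577113157348828
8.157787637606738
7.28706024179352
7.992373439140652
```

The force rises steeply at face -65. That is close to the mouth, so I'll check the head isn't catching on the base instead.

Run:
```python
from h import *
s,im=snap('wrist','w5.png'); cv2.imwrite('pics/w5c.png',cv2.resize(im[0:150,150:370],None,fx=3.6,fy=3.6,interpolation=2)[:,:,::-1])
for p in [J(-63,0,18),J(-63,15,18),J(-63,-15,18),J(-41,0,18)]: print(proj('wrist',p,s))
F0=np.load('F0.npy');print(-(s['contact_force']-F0)@E,s['contact_force']-F0,s['moment'],s['t'])
```

```text
[[253.69238405  44.29461812]]
[[218.60399934  44.46307269]]
[[288.80107836  44.40594962]]
[[253.58471261 -11.23975859]]
7.992373439140652 [-7.55404014  2.89282536  2.63319076] [0.94967724 2.43388402 0.10823373] 24.375
```

View pics/w5c.png

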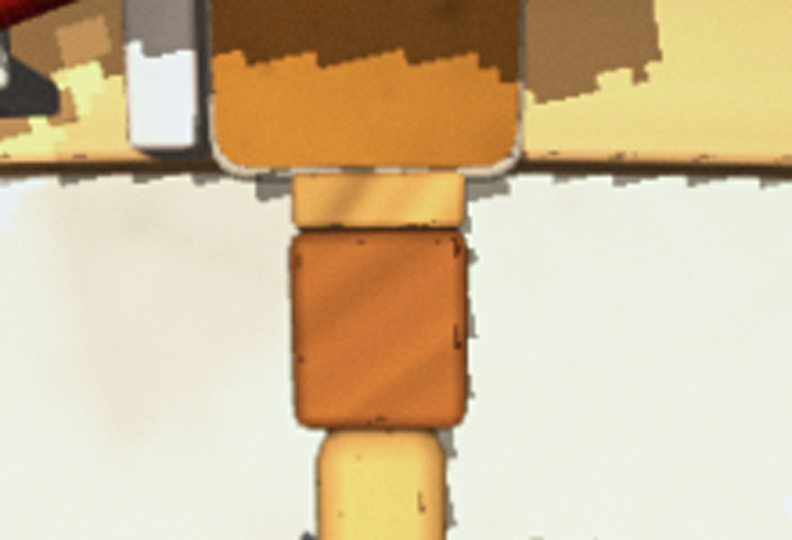

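The crop shows the cork bearing on the tile tail (row ~172), which stands about 1–2 mm proud of the base front (row ~160). The head is clear of the base, so the tile is home on the stop. Now I'll back off and lay the stick in its old free spot.

Run:
```python
from h import *
bot.line_to(J(-80-97,0,12.5),30); bot.line_to(J(-130-97,0,12.5),120); bot.line_to(J(-130-97,0,125),200)
g=[450,365.5];bot.move_ptp([*g,80],ori(.086)); bot.line_to([*g,15],120)
f0=bot.read_state()['contact_force'][2]
for z in np.arange(10,2.9,-1):
    bot.line_to([*g,z],20); f=bot.read_state()['contact_force'][2]-f0
    if f>2.5: break
s=bot.read_state();print(z,f,s['tcp_pos'],s['t'])
bot.move_gripper(40); bot.line_to([*g,60],150); bot.line_to([*g,140],250)
s,im=snap('wrist','w6.png')
bot.move_ptp(J(-46,-14,165),ori(PSI)); bot.move_gripper(0,20)
si=snap('side','si2.png')[1]
s=bot.read_state();print(s['t'],s['width'],s['contact_force'])
cv2.imwrite('pics/m7.png',np.hstack([cv2.resize(im,(400,300)),cv2.resize(si[150:300,180:380],(400,300))])[:,:,::-1])
```

```text
3.0 5.081730110327501 [450.09744005 365.62014038   3.42733278] 30.35
34.3083 0.5150248194389561 [-0.3474223  -0.04219645  0.19276958]
```

View pics/m7.png

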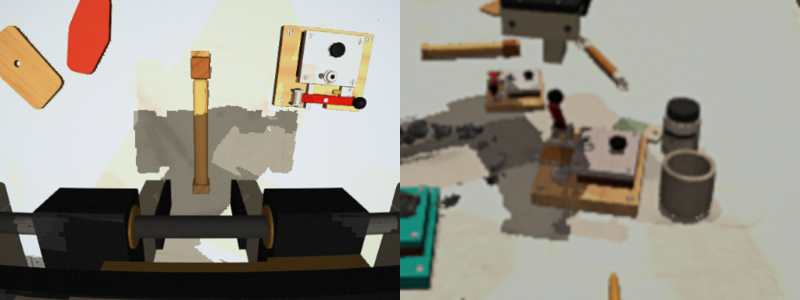

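The stick lies flat on the table (left half, column 200). The lever is still raised, with its ball at (556,95) in the right half. Now pressing the lever along its arc.

Run:
```python
from h import *
P=lambda t,dz=0:J(-46,43.7-(98*np.cos(t)-12*np.sin(t)),44+98*np.sin(t)+12*np.cos(t)+dz)
bot.line_to(P(.95,3),100); bot.pause(.2)
f0=bot.read_state()['contact_force'][2];log=[];stop=False
for t in np.arange(.9,.03,-.04):
    bot.line_to(P(t),40); s=bot.read_state(); f=s['contact_force'][2]-f0; log.append((round(t,2),round(f,1)))
    if f>6: stop=True;break
dz=0
if not stop:
  for dz in np.arange(0,-8,-.4):
    bot.line_to(P(0,dz+1.5),20); s=bot.read_state(); f=s['contact_force'][2]-f0; log.append((round(dz+1.5,1),round(f,1)))
    if f>7: break
print([(float(a),float(b)) for a,b in log],s['t'])
for _ in range(4): bot.pause(.08);print(bot.read_state()['contact_force'][2]-f0,bot.read_state()['tcp_pos'])
```

```text
[(0.9, -1.1), (0.86, 0.4), (0.82, -0.7), (0.78, 0.2), (0.74, 0.7), (0.7, 1.7), (0.66, 1.7), (0.62, 1.0), (0.58, -1.5), (0.54, -0.7), (0.5, -1.2), (0.46, -0.8), (0.42, -0.8), (0.38, -0.9), (0.34, -1.2), (0.3, 0.2), (0.26, -0.5), (0.22, -0.7), (0.18, -0.6), (0.14, -0.7), (0.1, -0.9), (0.06, 0.0), (1.5, -0.7), (1.1, -1.4), (0.7, 0.1), (0.3, 0.3), (-0.1, 2.7), (-0.5, 6.2), (-0.9, 6.9), (-1.3, 8.7)] 42.6917
10.39363632369806 [583.57201344  -9.30489415  55.54969826]
9.085570655866265 [583.54592998  -9.3398506   55.51373467]
8.065195776116157 [583.5422565   -9.32258862  55.5231299 ]
9.063028617376057 [583.52354023  -9.33468091  55.51005457]
```

Run:
```python
from h import *
bot.line_to(J(-46,-54.3,75),60); bot.line_to(J(-46,-54.3,150),200)
bot.move_ptp([595,45,190],ori(-.2)); s,im=snap('wrist','w8.png'); si=snap('side','si3.png')[1]
print(s['t'])
cv2.imwrite('pics/m8.png',np.hstack([cv2.resize(im[40:240,140:380],(480,400)),cv2.resize(si[170:270,220:300],(320,400))])[:,:,::-1])
for z in (46,52): print((proj('wrist',J(-46,-54.3,z),s)-[140,40])*2)
```

```text
44.4167
[[351.87083127 269.96193227]]
[[354.05665311 273.44055966]]
```

View pics/m8.png

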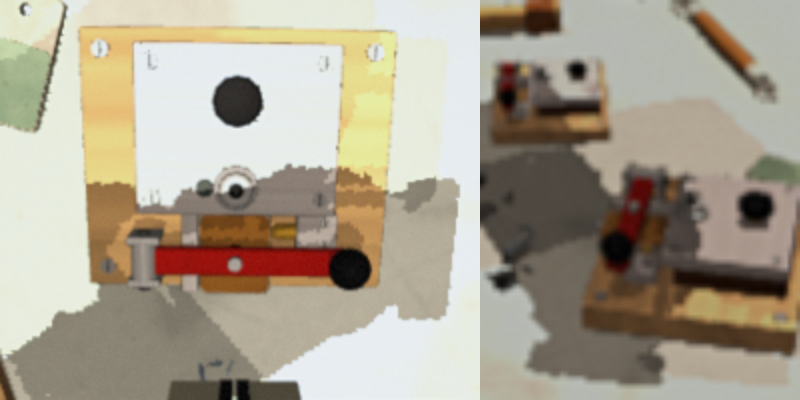

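The lever is fully down: its ball is at (350,269) against a predicted (352,270) for 0 rad. The tile is still in place and the robot is clear, so I'm handing in.

```bash
python3 -c "
from plant import bot
print(bot.close_job())"
```

```text
the job is handed in; nothing more can be done
None
```

The job is handed in at about 44 s: the tile was pushed home against the stop with the stick (peak about 8 N), the stick laid back on the table, and the red lever pressed fully down with about 8–10 N. The jar, cup and spare tile were not touched.

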